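Open the battery hatch of the measuring unit

ROBOT

A 6-joint arm with a two-finger parallel gripper is mounted at the origin on a cart in front of the work surface, level with it; the furniture and walls round the work are solid. World frame = base frame: x ahead of the robot, y to its left, z up, the work surface at z = 0. Lengths are in m, angles in rad, forces in N, time in s.
With the tool pointing down it reaches from about 0.425 to 0.95 m from the base axis. Payload 3.5 kg.
Tool frame: the origin (TCP) lies at the centre of the arm's flange, where the gripper is bolted on; the fingertips stand 173 mm ahead of it and the grasp point (between the pads) lies 155 mm ahead of it (ctrl.tcp_to_grasp is the distance from the TCP to the grasp point, in m); z points along the fingers, x is the direction in which the jaws open and shut, and the axes are right-handed (so a half turn about z gives the same grasp; the last joint's range is limited). The gripper opens to 85 mm and grips with 20 to 120 N. Pads are 22 mm wide; open, the fingers measure 114 mm over their backs; the gripper's body (76 mm by 85 mm) begins 54 mm behind the grasp point. The pads swing forward as they close: fully open they stand 13 mm farther back than shut.
Start: joints at [0.544, 0.286, 1.577, -0, 1.279, -0.15], TCP at [0.519, 0.432, 0.405] pointing down, gripper open.
Joint ranges: [-2.77, 2.77], [-0.9, 2.22], [0.21, 2.48], [-1.53, 4.67], [0.24, 2.81], [-2.84, 2.84]. Speed limits (rad/s): [2.79, 2.79, 3.14, 3.14, 3.14, 3.14].

INTERFACE

Orientations are given as a unit quaternion [x, y, z, w].
In Python, from plant import readout, imaging, ctrl, spotter gives the robot as it stands.
- The arm moves only by the tool apply_moves, never from a script. Its argument "steps" is a list of rows, each an object of numbers: "tx", "ty", "tz": the shift along the tool's x, y, z in mm; "wx", "wy", "wz": the turn, a rotation vector about the tool's x, y, z in rad. In form: [{"tx": .., "ty": .., "tz": .., "wx": .., "wy": .., "wz": ..}, ...]. A call has 1 to 12 rows; each row is the pose to reach, as a shift and turn from the pose commanded when the call began, along the tool's axes at that moment; what a row does not reach only later rows make up. A row lasts 1/10 s, in which the tool goes at most 50 mm and 8.59 degrees, less where a joint would pass 70% of its speed; a pose out of reach is approached as far as the arm can. A call with a gripper value outside its range is refused whole. "hand" is the opening, from 0 (shut) to 1 (fully open), set as the call begins (left out, the last holds). The fingers move at their own pace and stop on an object; "force" is the grip in N (left out, the last holds). Time passes only in rows, so rows that repeat a pose let the fingers close. It gives the time, the measured TCP pose, the force and the opening at its end, in the units of the state.
- readout.get_state(): the state, without advancing time (a new reading comes with each control period).
- imaging.read_camera(name): name is "side" or "top" or "wrist"; returns a dict with "img" (400x640x3 uint8, red, green, blue), "vfov" (degrees; the focal length in pixels is half the picture's height over the tangent of half this angle, whatever the lens; pixels are square), "cx", "cy" (the principal point, pixels), "R" (3x3) and "t" (3): a world point X has camera coordinates R X + t; the wrist camera has in their place "tool_from_camera" (4x4, takes a point from camera to tool coordinates, whose origin is the TCP and whose axes are the tool frame's). Camera axes: x right, y down, z forward; pixel columns grow to the right and rows downward; lengths in m; the calibration is good to about 2 mm. A picture is of the moment at which its call begins: read the wrist's pose just before it. There is no depth.
- ctrl.sign_off(): hands the job in, once; it reports no verdict.
Trained networks look in the newest picture that a camera, given by its name, has taken for a name from the list of things; names that differ only in an ending like _2 or _b are one class to them, and where a whole thing is asked for, a point or a joint stands for the part that bears it (a point fixed in the world has none). Each returns a list of dicts, best first, with "confidence" (0 to 1); they miss things now and then, are a little off and sometimes report something else, mostly with a low value. They report only what shows in the picture. A call takes as long as a camera call.
- spotter.trace(camera, label): "region" (400x640 bool, what is visible of it) and "uv" ([column, row] in pixels, amid what is visible of it).
The state is a dict: "time": time; "qpos": joint angles; "dq": joint speeds; "joint_efforts": joint torques, N m; "eef_pos": TCP position; "tcp_rot": TCP orientation; "contact_force": force on the tool from outside, world axes, zero at the start; "wrist_torque": the same for the moment, N m; "opening": opening from 0.0 (shut) to 1.0 (fully open).
Only numpy, scipy, OpenCV 4.12 (cv2) and the standard library are available. Lean on these libraries where they do the work, as an engineer would, in place of code of your own. Each camera call takes 0.05 s, during which the arm holds its last target.

TASK

The measuring unit (the box with the display) needs its battery hatch open. With a fingertip press the ribbed front end of that hatch down as far as it goes and take the finger away, so that the latch lets go and the hatch pops ajar by itself; leave it untouched for a good second to see that it stays ajar, and do not push it shut again. Then push the hatch up and back from underneath with a fingertip, past upright, until it rests fully back against its stop, and move clear; leave the other box's hatch shut and the loose parts round about where they are.

Things in the scene. Friction and masses are not known exactly. Their poses are not given: they have to be found in the camera images.
- meter: The measuring unit: fixed grey box 150 (x, depth) x 140 (y) x 62 (z) mm; dark display strip and two round keys on top along its front (robot side) edge, three sockets in its back. Origin: centre of its underside; z up, x from front to back; turned at most 0.3 rad. In its top, over an open battery well (x -42 to +52, 108 mm wide, 50 mm deep), is a white hatch hinged along its back edge.
- meter_press (a point): The place to press: four low ribs at the middle of the front end of the unit's hatch, on its top face, 72 mm from the hinge axis. Moves with the hatch. Hatch 80 long, free end 84 from the axis, 104 wide, 11 thick; shut, its top is at z = 71. Under its left edge (y +30 to +50, 60 to 74 from the axis) a latch tongue hangs 38 down; the rest of the underside is plain: push there. (All mm)
- meter_hinge (a point): The middle of the hatch's hinge axis, fixed on the measuring unit 45 mm behind its centre and 66 mm above the surface; y along the axis, z up. The hatch's underside lies 6 mm below this axis when shut, its top 5 mm above.
- meter_hatch (a joint): Hatch angle, rad: 0 latched shut, negative pressed in (fully: -0.097, ribs 7 mm down), 1.57 upright, 1.85 its stop. Push-push latch: pressed past -0.07 (about 2 to 3 N; only the end stop is harder) and let go, a plunger lifts it within 1 s to about 1.13, where it stays; pushed right down again it may relatch. Let go before upright it sinks back to 1.13; beyond 1.75 it stays back.
- relay: The other box, not to be operated: a fixed grey plastic box 150 x 90 x 62 mm without a display, with one socket at the back, three small dark caps on top along the front edge and a narrower hatch (42 mm wide) of the same kind. Origin at the centre of its underside. The two boxes stand side by side, 0.25 to 0.35 m apart, either one on the left.
- relay_hatch (a joint): Angle of the other box's hatch, rad; 0 shut. To be left shut.
- gear: Loose steel gear, 51 mm across, 20 mm high, on the surface between the two boxes; origin at the centre of its underside. Leave alone.
- gauge_block: Loose steel gauge block 30 x 9 x 25 mm high, on the surface between the two boxes towards the back; origin at the centre of its underside. Leave alone.
- flange_part: Loose round flanged part, 70 mm across, 31 mm high, on the surface to the left; origin at the centre of its underside. Leave alone.
- low_block: Loose steel gauge block 35 x 9 x 20 mm high, on the surface to the left near the front; origin at the centre of its underside. Leave alone.

How it is judged:
By the outcome, as a careful person would: the job done as asked, in the order asked, and still so for the second after the job is handed in, with the robot touching nothing.
It also fails if it takes over 43 s, if anything falls off the work surface, if the arm or the gripper's body presses on something with over 40 N, if the wrist force passes 120 N, or if a joint passes its speed limit or range.

## Working session

There is one attempt and no reset: what is moved stays moved. The work goes in short steps, Python scripts to look and compute and a tool call to move; the robot and the scene stay as the last step left them, time stands still between calls to the robot, and variables do not carry over. Pictures are saved under pics/ and viewed, and the job is handed in when it is done.

Besides the shell and the picture viewer there is one more tool, called as name(argument=value, ...) on one line, values as JSON. apply_moves: Moves the arm, as the interface text tells. Its arguments: {"type":"object","properties":{"steps":{"type":"array","items":{"type":"object","properties":{"tx":{"type":"number"},"ty":{"type":"number"},"tz":{"type":"number"},"wx":{"type":"number"},"wy":{"type":"number"},"wz":{"type":"number"}}}},"hand":{"type":"number"},"force":{"type":"number"}},"required":["steps"]}

```bash
mkdir -p pics; ls; python3 - <<'E'
from plant import readout, imaging, ctrl, spotter
import cv2,numpy as np
s=readout.get_state();print(s)
for n in("top","side","wrist"):
    c=imaging.read_camera(n);cv2.imwrite(f"pics/{n}0.png",c["img"][:,:,::-1]);print(n,{k:v for k,v in c.items() if k!="img"})
    for l in("meter","meter_press","relay","meter_hatch"):
        r=spotter.trace(n,l);print(n,l,[(round(float(q["confidence"]),2),q["uv"],int(q["region"].sum())) for q in r[:3]])
E
```

```text
pics
{'time': 0.0, 'qpos': array([ 5.43989716e-01,  2.87180050e-01,  1.57817806e+00, -4.54217383e-06,
        1.27857565e+00, -1.49998055e-01]), 'dq': array([-1.30653313e-03,  8.15813940e-04,  1.05136180e-03,  3.21109554e-04,
        2.31087514e-03, -7.90037409e-05]), 'joint_efforts': array([ 8.20346359e-04, -4.05978298e+01, -2.92627752e+01, -7.96549489e-05,
        5.80311549e-03, -4.24084917e-06]), 'eef_pos': array([0.51863748, 0.43162772, 0.40333653]), 'tcp_rot': array([ 9.40398389e-01,  3.40072785e-01, -1.14748430e-03,  2.31236786e-04]), 'contact_force': array([ 0.67668511, -0.01166598,  0.82730139]), 'wrist_torque': array([ 0.04652615, -0.01254051, -0.04488151]), 'opening': 0.9953396650145876}
top {'vfov': 44.776130910195064, 'cx': 313.62339943187504, 'cy': 201.53062876771344, 'R': array([[ 0.01537508, -0.99982936, -0.0102398 ],
       [-0.98245478, -0.01320263, -0.18603304],
       [ 0.18586611,  0.01292041, -0.98249013]]), 't': array([0.10276314, 0.49838071, 1.08059481])}
top meter [(0.9, [417.3, 204.1], 4245)]
top meter_press [(0.92, [420.0, 200.3], 1752)]
top relay [(0.64, [
[... 414 characters left out ...]
4, 155.0], 3265)]
side meter_press [(0.65, [356.3, 143.5], 972)]
side relay [(0.9, [295.9, 212.9], 3207)]
side meter_hatch [(0.94, [355.1, 143.9], 1044)]
wrist {'vfov': 62.83939689847107, 'cx': 321.98671448440354, 'cy': 195.6510597003099, 'tool_from_camera': array([[ 9.99998404e-01,  1.69414986e-03, -5.67227031e-04,
        -8.84238180e-05],
       [-1.45411284e-03,  9.56255735e-01,  2.92528382e-01,
        -7.50584507e-02],
       [ 1.03800102e-03, -2.92527090e-01,  9.56256673e-01,
         3.10756746e-02],
       [ 0.00000000e+00,  0.00000000e+00,  0.00000000e+00,
         1.00000000e+00]])}
wrist meter []
wrist meter_press []
wrist relay [(0.72, [221.0, 339.0], 1379)]
wrist meter_hatch []
```

```bash
python3 - <<'E'
import cv2
a=cv2.imread("pics/top0.png");b=cv2.imread("pics/side0.png")
cv2.imwrite("pics/topz.png",cv2.resize(a[120:280,220:500],None,fx=2.85,fy=2.85,interpolation=2))
cv2.imwrite("pics/sidez.png",cv2.resize(b[80:280,220:460],None,fx=2.9,fy=2.9,interpolation=2))
E
```

```text
(no output)
```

View pics/top0.png

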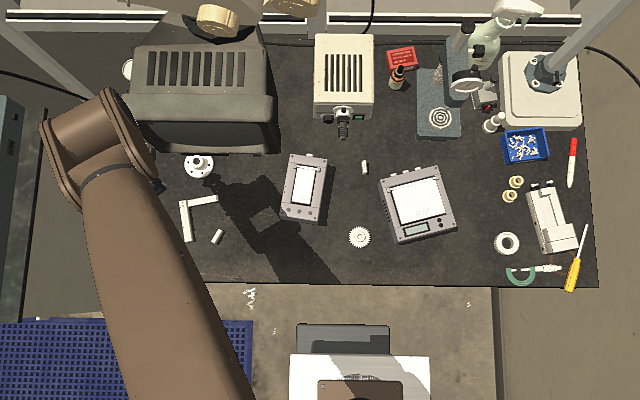

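View pics/side0.png

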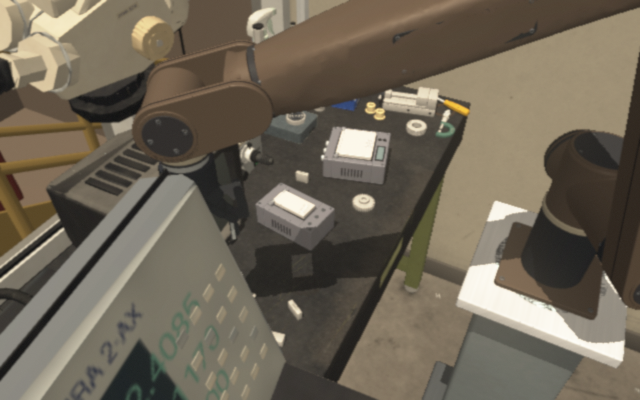

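View pics/topz.png

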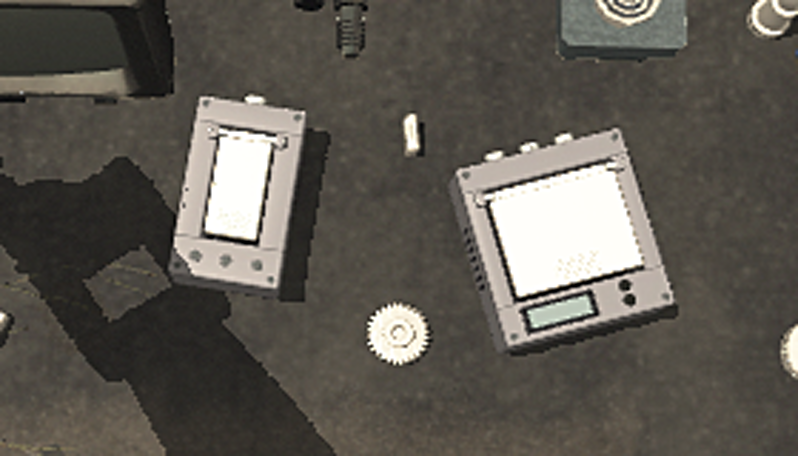

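View pics/sidez.png

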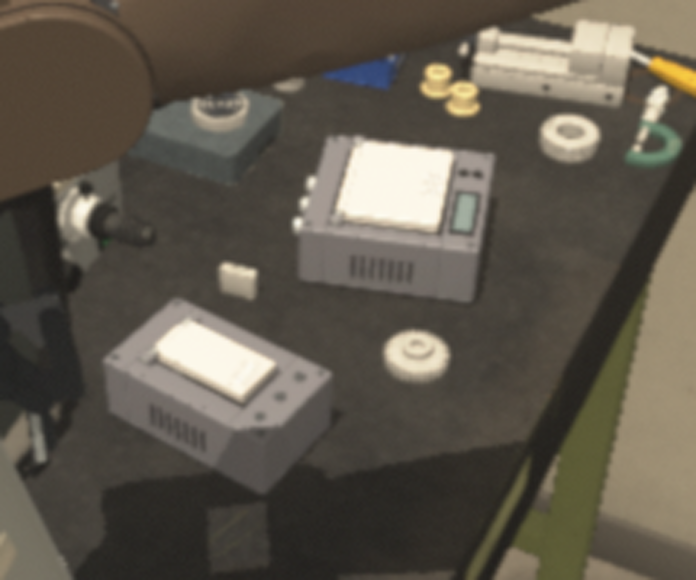

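Meter is right of centre with its hatch ribs toward the display side (top view ≈ (422,214)); the relay is to its left at (304,188), the gear at (359,237), and the block at (364,167). Next: fit the hatch pose.

```bash
cat > h.py <<'E'
from plant import readout, imaging, ctrl, spotter
import cv2,numpy as np
from scipy.spatial.transform import Rotation as Ro
def f(c): return 200/np.tan(np.radians(c["vfov"])/2)
def proj(c,X):
    p=np.atleast_2d(X)@c["R"].T+c["t"]; return p[:,:2]/p[:,2:]*f(c)+[c["cx"],c["cy"]]
def plane(c,uv,z):
    uv=np.atleast_2d(uv).astype(float); d=np.c_[(uv-[c["cx"],c["cy"]])/f(c),np.ones(len(uv))]@c["R"]
    o=-c["R"].T@c["t"]; return o+d*((z-o[2])/d[:,2])[:,None]
def M(pose,P):
    x,y,a=pose; P=np.atleast_2d(P).astype(float); 
    R=np.array([[np.cos(a),-np.sin(a),0],[np.sin(a),np.cos(a),0],[0,0,1]]); return P@R.T+[x,y,0]
E
python3 - <<'E'
from h import *
from scipy.optimize import least_squares
res=[]
for n in("top","side"):
    c=imaging.read_camera(n)
    r=[q for l in("meter_press","meter_hatch") for q in spotter.trace(n,l)][:1]
    m=r[0]["region"].astype(np.uint8)
    k=max(cv2.findContours(m,0,cv2.CHAIN_APPROX_NONE)[0],key=cv2.contourArea)[:,0,:]
    W=plane(c,k,.071)[:,:2]
    b=cv2.minAreaRect((W*1000).astype(np.float32));print(n,b)
    g=imaging.read_camera(n)
    mm=spotter.trace(n,"meter")[0]["region"]
    np.savez(n,region=mm,hatch=m,**c)
# silhouette fit of meter box + hatch in both cams
box=[[x,y,z] for x in(-.075,.075) for y in(-.07,.07) for z in(0,.062)]
hat=[[x,y,.071] for x in(.045-.084,.045-.004) for y in(-.052,.052)]
D={n:dict(np.load(n+".npz")) for n in("top","side")}
def iou(p,names):
    s=0
    for n in names:
        for key,P in(("region",box+hat),("hatch",hat)):
            im=np.zeros((1600,2560),np.uint8); u=proj(D[n],M(p,P))
            hull=cv2.convexHull((u*4+1.5).astype(np.float32)).astype(np.int32); cv2.fillConvexPoly(im,hull,1)
            A=cv2.resize(D[n][key].astype(np.uint8),None,fx=4,fy=4,interpolation=0)
            s+=1-(im&A).sum()/(im|A).sum()
    return s
from scipy.optimize import minimize
for names in(("top","side"),("top",),("side",)):
    o=minimize(iou,[.57,-.1,.2],args=(names,),method="Nelder-Mead",options=dict(initial_simplex=[[.56,-.1,.2],[.6,-.1,.2],[.56,-.06,.2],[.56,-.1,.3]],xatol=2e-4,fatol=1e-4));print(names,o.x,o.fun)
E
```

```text
top ((498.6683349609375, -125.89690399169922), (86.80056762695312, 105.77947235107422), 15.531503677368164)
side ((499.02789306640625, -124.12626647949219), (86.12384033203125, 116.5762710571289), 14.212376594543457)
('top', 'side') [ 0.4966027  -0.12730107  0.27046438] 0.9469660503172053
('top',) [ 0.49624187 -0.12774052  0.25638953] 0.11136940834652798
('side',) [ 0.49704947 -0.1222761   0.34949734] 0.8414047328327291
```

```bash
python3 - <<'E'
from h import *
p=[.4966,-.1275,.262]
box=[[x,y,z] for z in(0,.062) for x,y in((-.075,-.07),(.075,-.07),(.075,.07),(-.075,.07))]
hat=[[x,y,.071] for x,y in((-.039,-.052),(.041,-.052),(.041,.052),(-.039,.052))]
o=[]
for n in("top","side"):
    D=np.load(n+".npz");im=cv2.resize(D["img"][:,:,::-1].copy(),None,fx=4,fy=4)
    for P in(box[:4],box[4:],hat): cv2.polylines(im,[np.int32(proj(D,M(p,P))*4+1.5)],True,(0,0,255),1)
    ks=cv2.findContours(cv2.resize(D["region"].astype(np.uint8),None,fx=4,fy=4),0,2)[0]; cv2.drawContours(im,ks,-1,(0,255,0),1)
    ks=cv2.findContours(cv2.resize(D["hatch"].astype(np.uint8),None,fx=4,fy=4),0,2)[0]; cv2.drawContours(im,ks,-1,(255,0,0),1)
    u=proj(D,M(p,[0,0,.05]))[0]*4;x,y=map(int,u);o.append(im[y-200:y+200,x-200:x+200])
    print(n,D["region"].sum(),D["hatch"].sum())
cv2.imwrite("pics/ov.png",np.hstack(o))
E
```

```text
top 4350 1698
side 992 948
```

View pics/ov.png

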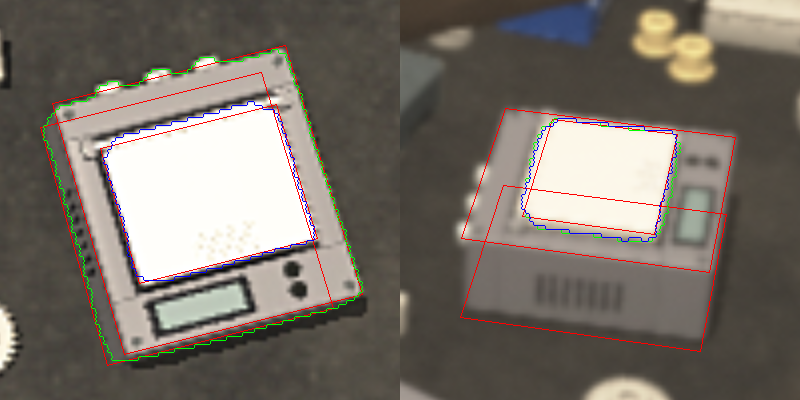

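```bash
cat >> h.py <<'E'
P0=[.4966,-.1275,.262]
def toolR(az,tilt):
    # tool x = right, z = down tilted forward (azimuth az) by tilt
    x=np.array([np.sin(az),-np.cos(az),0]); z=np.array([np.cos(az)*np.sin(tilt),np.sin(az)*np.sin(tilt),-np.cos(tilt)])
    return np.c_[x,np.cross(z,x),z]
def delta(tip,R,pos=None,rot=None):
    s=readout.get_state(); p=s["eef_pos"] if pos is None else pos; R0=Ro.from_quat(s["tcp_rot"]).as_matrix() if rot is None else rot
    tcp=np.asarray(tip)-R[:,2]*.173
    t=R0.T@(tcp-p)*1000; w=Ro.from_matrix(R0.T@R).as_rotvec()
    print("t",t.round(1),"w",w.round(4),"tcp",tcp.round(4),"q",s["qpos"].round(3),"F",s["contact_force"].round(2),"time",round(s["time"],2))
E
python3 - <<'E'
from h import *
pr=M(P0,[-.027,0,.071])[0];print(pr)
delta(pr+[0,0,.06],toolR(.262,0))
E
```

```text
[ 0.47052141 -0.13449335  0.071     ]
t [-399.3  404.4  100.7] w [-0.      0.      2.0028] tcp [ 0.4705 -0.1345  0.304 ] q [ 0.544  0.286  1.577  0.     1.279 -0.15 ] F [-0.71  0.18  0.47] time 1.25
```

apply_moves(steps=[{"tx":-35,"ty":35,"tz":0,"wz":0.14},{"tx":-70,"ty":70,"tz":0,"wz":0.28},{"tx":-105,"ty":105,"tz":0,"wz":0.42},{"tx":-140,"ty":140,"tz":0,"wz":0.56},{"tx":-175,"ty":175,"tz":0,"wz":0.7},{"tx":-210,"ty":210,"tz":0,"wz":0.84},{"tx":-245,"ty":245,"tz":0,"wz":0.98},{"tx":-280,"ty":280,"tz":0,"wz":1.12},{"tx":-315,"ty":315,"tz":10,"wz":1.26},{"tx":-350,"ty":350,"tz":30,"wz":1.4},{"tx":-380,"ty":380,"tz":50,"wz":1.54},{"tx":-399,"ty":404,"tz":60,"wz":1.68}], hand=0, force=40)

```text
$.steps[0]: bad value
```

```bash
python3 - <<'E'
from h import *
pr=M(P0,[-.027,0,.071])[0]
delta(pr+[0,0,.03],toolR(.262,0))
s=readout.get_state();print(s["eef_pos"],s["opening"])
E
```

```text
t [-399.3  404.4  130.7] w [-0.      0.      2.0028] tcp [ 0.4705 -0.1345  0.274 ] q [ 0.544  0.286  1.577  0.     1.279 -0.15 ] F [-0.71  0.18  0.47] time 1.25
[0.51884676 0.43173614 0.40473646] 1.000227838771414
```

apply_moves(steps=[{"tx":-35,"ty":35,"tz":0,"wx":0,"wy":0,"wz":0.14},{"tx":-70,"ty":70,"tz":0,"wx":0,"wy":0,"wz":0.28},{"tx":-105,"ty":105,"tz":0,"wx":0,"wy":0,"wz":0.42},{"tx":-140,"ty":140,"tz":0,"wx":0,"wy":0,"wz":0.56},{"tx":-175,"ty":175,"tz":0,"wx":0,"wy":0,"wz":0.7},{"tx":-210,"ty":210,"tz":0,"wx":0,"wy":0,"wz":0.84},{"tx":-245,"ty":245,"tz":0,"wx":0,"wy":0,"wz":0.98},{"tx":-280,"ty":280,"tz":0,"wx":0,"wy":0,"wz":1.12},{"tx":-315,"ty":315,"tz":10,"wx":0,"wy":0,"wz":1.26},{"tx":-350,"ty":350,"tz":30,"wx":0,"wy":0,"wz":1.4},{"tx":-380,"ty":380,"tz":50,"wx":0,"wy":0,"wz":1.54},{"tx":-399,"ty":404,"tz":60,"wx":0,"wy":0,"wz":1.68}], hand=0, force=40)

```text
time: 2.45
eef_pos: [0.4693, -0.1363, 0.3432]
tcp_rot: [0.879, -0.477, -0.001, 0.0]
contact_force: [-0.0, 0.7, 0.1]
opening: 0.003
```

```bash
python3 - <<'E'
from h import *
pr=M(P0,[-.027,0,.071])[0]
delta(pr+[0,0,.03],toolR(.262,0))
s=readout.get_state();print(s["eef_pos"],s["opening"])
E
```

```text
t [-0.7 -2.1 69.2] w [0.0014 0.0011 0.3149] tcp [ 0.4705 -0.1345  0.274 ] q [-0.49  -0.069  2.081 -0.     1.131  0.504] F [-0.04  0.67  0.12] time 2.45
[ 0.46931152 -0.136253    0.34319965] 0.0032606901916798843
```

apply_moves(steps=[{"tx":0,"ty":0,"tz":20,"wx":0,"wy":0,"wz":0.14},{"tx":0,"ty":-1,"tz":45,"wx":0,"wy":0,"wz":0.28},{"tx":0,"ty":-2,"tz":62,"wx":0,"wy":0,"wz":0.315},{"tx":0,"ty":-2,"tz":62,"wx":0,"wy":0,"wz":0.315}])

```text
time: 2.85
eef_pos: [0.4712, -0.1326, 0.2801]
tcp_rot: [0.796, -0.606, -0.003, 0.0]
contact_force: [0.1, -0.2, -0.8]
opening: -0.0
```

```bash
python3 - <<'E'
from h import *
pr=M(P0,[-.027,0,.071])[0]
delta(pr,toolR(.262,0))
o=[]
for n in("side","top","wrist"):
    c=imaging.read_camera(n);im=cv2.resize(c["img"][:,:,::-1],None,fx=3,fy=3,interpolation=2)
    if n=="wrist":
        T=c["tool_from_camera"];s=readout.get_state();R=Ro.from_quat(s["tcp_rot"]).as_matrix()
        Rw=R@T[:3,:3];tw=R@T[:3,3]+s["eef_pos"];c["R"]=Rw.T;c["t"]=-Rw.T@tw
    u=proj(c,pr)[0];print(n,u)
    cv2.circle(im,tuple(int(v*3+1) for v in u),4,(0,0,255),1)
    if n=="wrist": cv2.imwrite("pics/wr1.png",cv2.resize(im,(640,400)))
    else:
        x,y=np.int32(u*3);x=max(x,200);o.append(im[y-250:y+200,x-200:x+200])
cv2.imwrite("pics/pre.png",np.hstack(o))
E
```

```text
t [ 1.8  1.  36.1] w [0.0043 0.0039 0.0076] tcp [ 0.4705 -0.1345  0.244 ] q [-0.482  0.021  2.122 -0.     1.005  0.819] F [ 0.07 -0.22 -0.85] time 2.85
side [368.06702562 144.25939528]
top [421.54497905 212.45913381]
wrist [323.19770529 229.57469577]
```

View pics/pre.png

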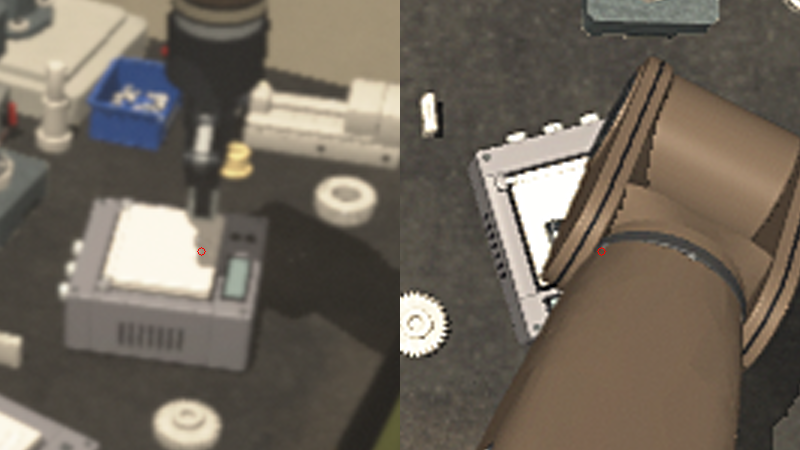

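View pics/wr1.png

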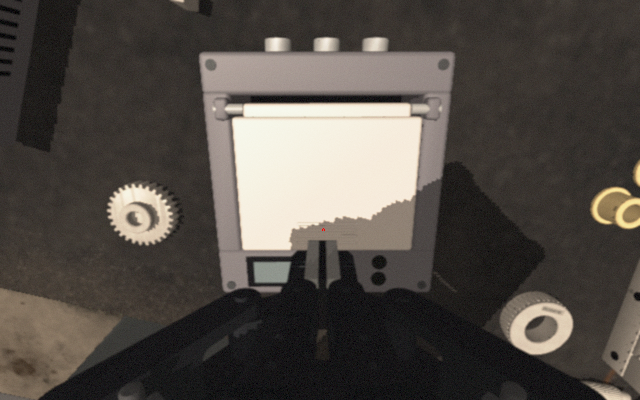

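apply_moves(steps=[{"tx":2,"ty":1,"tz":15,"wx":0.004,"wy":0.004,"wz":0.008},{"tx":2,"ty":1,"tz":28,"wx":0.004,"wy":0.004,"wz":0.008},{"tx":2,"ty":1,"tz":35,"wx":0.004,"wy":0.004,"wz":0.008},{"tx":2,"ty":1,"tz":39,"wx":0.004,"wy":0.004,"wz":0.008},{"tx":2,"ty":1,"tz":42,"wx":0.004,"wy":0.004,"wz":0.008},{"tx":2,"ty":1,"tz":43,"wx":0.004,"wy":0.004,"wz":0.008}])

```text
time: 3.6
eef_pos: [0.4718, -0.1351, 0.2398]
tcp_rot: [0.793, -0.609, 0.002, -0.0]
contact_force: [-2.1, 0.2, 3.0]
opening: -0.002
```

apply_moves(steps=[{"tx":0,"ty":0,"tz":1.5,"wx":0,"wy":0,"wz":0},{"tx":0,"ty":0,"tz":3,"wx":0,"wy":0,"wz":0},{"tx":0,"ty":0,"tz":4,"wx":0,"wy":0,"wz":0},{"tx":0,"ty":0,"tz":4,"wx":0,"wy":0,"wz":0}])

```text
time: 4.0
eef_pos: [0.4723, -0.1353, 0.2381]
tcp_rot: [0.794, -0.609, 0.002, -0.0]
contact_force: [-8.1, 2.8, 15.0]
opening: 0.003
```

apply_moves(steps=[{"tx":0,"ty":0,"tz":1,"wx":0,"wy":0,"wz":0},{"tx":0,"ty":0,"tz":-40,"wx":0,"wy":0,"wz":0},{"tx":0,"ty":5,"tz":-90,"wx":0,"wy":0,"wz":0},{"tx":0,"ty":15,"tz":-135,"wx":0,"wy":0,"wz":0},{"tx":0,"ty":25,"tz":-180,"wx":0,"wy":0,"wz":0},{"tx":0,"ty":30,"tz":-180,"wx":0,"wy":0,"wz":0},{"tx":0,"ty":30,"tz":-180,"wx":0,"wy":0,"wz":0},{"tx":0,"ty":30,"tz":-180,"wx":0,"wy":0,"wz":0},{"tx":0,"ty":30,"tz":-180,"wx":0,"wy":0,"wz":0},{"tx":0,"ty":30,"tz":-180,"wx":0,"wy":0,"wz":0},{"tx":0,"ty":30,"tz":-180,"wx":0,"wy":0,"wz":0},{"tx":0,"ty":30,"tz":-180,"wx":0,"wy":0,"wz":0}])

```text
time: 5.2
eef_pos: [0.4421, -0.1423, 0.415]
tcp_rot: [0.793, -0.609, 0.002, -0.0]
contact_force: [-0.5, 0.4, 0.5]
opening: 0.001
```

```bash
python3 - <<'E'
from h import *
s=readout.get_state();print(s["eef_pos"],s["qpos"],s["contact_force"])
o=[]
pr=M(P0,[0,0,.1])[0]
for n in("side","wrist"):
    c=imaging.read_camera(n)
    if n=="wrist": cv2.imwrite("pics/wr2.png",c["img"][:,:,::-1])
    else:
        im=cv2.resize(c["img"][:,:,::-1],None,fx=4,fy=4,interpolation=2)
        x,y=np.int32(proj(c,pr)[0]*4);cv2.imwrite("pics/side2.png",im[y-250:y+250,x-250:x+250])
E
```

```text
[ 0.44205109 -0.14234462  0.41496138] [-5.30553254e-01 -2.04133581e-01  2.06455015e+00  8.85979646e-05
  1.27669909e+00  7.78288273e-01] [-0.46111765  0.40439083  0.5386466 ]
```

View pics/side2.png

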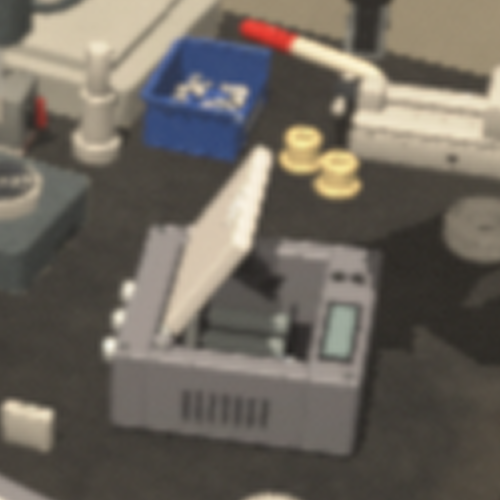

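View pics/wr2.png

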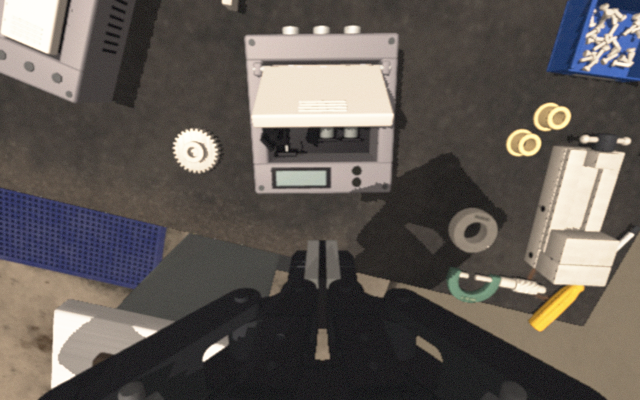

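Side view shows the hatch ajar at about 65°, and the wrist view agrees (ribs at (322,106)). Nothing else has moved. Next: descend in front of the free end, then tilt about the tip.

```bash
python3 - <<'E'
from h import *
p=M(P0,[-.028,-.005,.115])[0]
for t in(0,.4,.7,.8): delta(p,toolR(.262,t))
E
```

```text
t [  4.3 -28.1 127.5] w [-0.0037 -0.0036 -0.0001] tcp [ 0.4709 -0.1396  0.288 ] q [-0.531 -0.205  2.064  0.     1.277  0.778] F [-0.11  0.12  0.34] time 5.3
t [  4.3  39.3 140.9] w [ 0.3963 -0.0036  0.0006] tcp [ 0.4058 -0.157   0.2743] q [-0.531 -0.205  2.064  0.     1.277  0.778] F [-0.11  0.12  0.34] time 5.3
t [  4.2  83.5 167.7] w [ 0.6963 -0.0035  0.0011] tcp [ 0.3632 -0.1684  0.2473] q [-0.531 -0.205  2.064  0.     1.277  0.778] F [-0.11  0.12  0.34] time 5.3
t [  4.1  96.2 179.5] w [ 0.7963 -0.0035  0.0013] tcp [ 0.351  -0.1717  0.2355] q [-0.531 -0.205  2.064  0.     1.277  0.778] F [-0.11  0.12  0.34] time 5.3
```

apply_moves(steps=[{"tx":1,"ty":8,"tz":28,"wx":0.08,"wy":0,"wz":0},{"tx":2,"ty":16,"tz":56,"wx":0.16,"wy":0,"wz":0},{"tx":3,"ty":24,"tz":84,"wx":0.24,"wy":0,"wz":0},{"tx":4,"ty":32,"tz":112,"wx":0.32,"wy":0,"wz":0},{"tx":4,"ty":39,"tz":141,"wx":0.4,"wy":0,"wz":0},{"tx":4,"ty":39,"tz":141,"wx":0.4,"wy":0,"wz":0},{"tx":4,"ty":39,"tz":141,"wx":0.4,"wy":0,"wz":0}])

```text
time: 6.0
eef_pos: [0.4061, -0.1569, 0.2748]
tcp_rot: [0.777, -0.596, 0.123, -0.158]
contact_force: [0.3, 0.1, 0.6]
opening: 0.001
```

```bash
python3 - <<'E'
from h import *
s=readout.get_state();R=Ro.from_quat(s["tcp_rot"]).as_matrix();tip=s["eef_pos"]+.173*R[:,2];print(M([0,0,-.262],tip-[P0[0],P0[1],0]),R[:,2],s["qpos"])
for x,t in((-.028,.55),(-.028,.7),(-.02,.7)): delta(M(P0,[x,-.005,.115])[0],toolR(.262,t))
E
```

```text
[[-0.02726685 -0.00553129  0.11558519]] [ 0.379133    0.09818476 -0.92011843] [-0.65845177 -0.15107835  2.30761032  0.45421512  0.78346284  0.35814948]
t [ 0.  26.3  2.1] w [ 0.1476 -0.0033  0.0008] tcp [ 0.3835 -0.163   0.2625] q [-0.658 -0.151  2.308  0.454  0.783  0.358] F [0.28 0.07 0.58] time 6.0
t [-0.  51.6  7.9] w [ 0.2976 -0.0033  0.001 ] tcp [ 0.3632 -0.1684  0.2473] q [-0.658 -0.151  2.308  0.454  0.783  0.358] F [0.28 0.07 0.58] time 6.0
t [-0.  44.3 11. ] w [ 0.2976 -0.0033  0.001 ] tcp [ 0.3709 -0.1664  0.2473] q [-0.658 -0.151  2.308  0.454  0.783  0.358] F [0.28 0.07 0.58] time 6.0
```

apply_moves(steps=[{"tx":0,"ty":15,"tz":3,"wx":0.1,"wy":0,"wz":0},{"tx":0,"ty":30,"tz":7,"wx":0.2,"wy":0,"wz":0},{"tx":0,"ty":44,"tz":11,"wx":0.3,"wy":0,"wz":0},{"tx":0,"ty":44,"tz":11,"wx":0.3,"wy":0,"wz":0}])

```text
time: 6.4
eef_pos: [0.371, -0.1665, 0.2477]
tcp_rot: [0.745, -0.571, 0.211, -0.272]
contact_force: [0.4, 0.4, -0.9]
opening: 0.004
```

```bash
cat >>h.py <<'E'
def tipl():
    s=readout.get_state();R=Ro.from_quat(s["tcp_rot"]).as_matrix();tip=s["eef_pos"]+.173*R[:,2];print("tip local",M([0,0,-.262],tip-[P0[0],P0[1],0]).round(4),R[:,2].round(3),s["qpos"].round(3))
def pic(name):
    o=[];pr=M(P0,[0,0,.1])[0]
    for n in("side","wrist"):
        c=imaging.read_camera(n); im=c["img"][:,:,::-1]
        if n=="wrist": o.append(im[:,120:520])
        else:
            im=cv2.resize(im,None,fx=4,fy=4,interpolation=2);x,y=np.int32(proj(c,pr)[0]*4);o.append(im[y-220:y+180,x-200:x+200])
    cv2.imwrite(f"pics/{name}.png",np.hstack(o))
E
python3 - <<'E'
from h import *
tipl();pic("c1")
for x,z in((.0,.115),(.047,.12)): delta(M(P0,[x,-.005,z])[0],toolR(.262,.7))
E
```

```text
tip local [[-0.0195 -0.0058  0.1159]] [ 0.626  0.164 -0.762] [-0.782 -0.185  2.423  0.953  0.753 -0.147]
t [ -0.7 -13.5  13.5] w [-0.0033 -0.0047  0.0039] tcp [ 0.3902 -0.1612  0.2473] q [-0.78  -0.185  2.42   0.951  0.752 -0.144] F [ 0.46 -0.16  0.24] time 6.5
t [ -0.7 -52.6  40.1] w [-0.0033 -0.0047  0.0039] tcp [ 0.4356 -0.149   0.2523] q [-0.78  -0.185  2.42   0.951  0.752 -0.144] F [ 0.46 -0.16  0.24] time 6.5
```

View pics/c1.png

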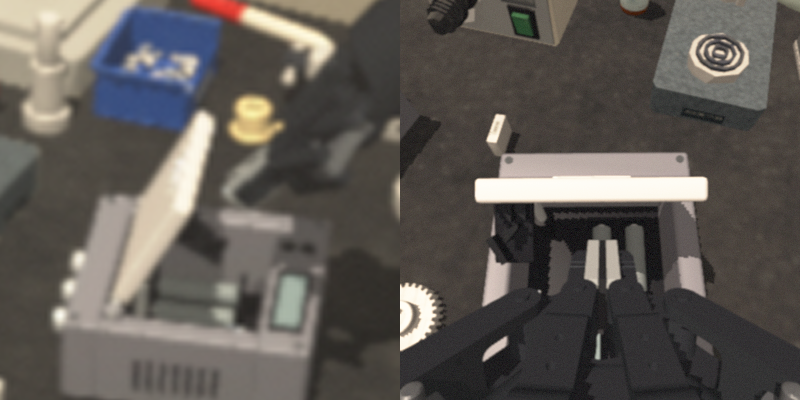

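Side view: fingertip at about (240,190), just in front of and below the hatch's free end, on the underside. Next: push back.

apply_moves(steps=[{"tx":0,"ty":-6,"tz":6,"wx":0,"wy":0,"wz":0},{"tx":0,"ty":-11,"tz":11,"wx":0,"wy":0,"wz":0},{"tx":0,"ty":-15,"tz":14,"wx":0,"wy":0,"wz":0},{"tx":0,"ty":-20,"tz":17,"wx":0,"wy":0,"wz":0},{"tx":0,"ty":-25,"tz":20,"wx":0,"wy":0,"wz":0},{"tx":0,"ty":-30,"tz":24,"wx":0,"wy":0,"wz":0},{"tx":0,"ty":-35,"tz":28,"wx":0,"wy":0,"wz":0},{"tx":0,"ty":-40,"tz":31,"wx":0,"wy":0,"wz":0}])

```text
time: 7.3
eef_pos: [0.4204, -0.1529, 0.2492]
tcp_rot: [0.745, -0.571, 0.211, -0.272]
contact_force: [-0.9, 0.7, -0.4]
opening: -0.004
```

```bash
python3 - <<'E'
from h import *
tipl();pic("c2")
for x,z in((.047,.12),(.05,.12)): delta(M(P0,[x,-.005,z])[0],toolR(.262,.7))
E
```

```text
tip local [[ 0.0318 -0.0053  0.1173]] [ 0.626  0.165 -0.762] [-0.667 -0.086  2.334  0.975  0.674 -0.082]
t [  0.1 -13.7   8. ] w [-0.0044 -0.003   0.0028] tcp [ 0.4356 -0.149   0.2523] q [-0.667 -0.086  2.333  0.975  0.675 -0.082] F [-0.57  0.52 -0.42] time 7.4
t [  0.1 -16.    9.9] w [-0.0044 -0.003   0.0028] tcp [ 0.4385 -0.1482  0.2523] q [-0.667 -0.086  2.333  0.975  0.675 -0.082] F [-0.57  0.52 -0.42] time 7.4
```

View pics/c2.png

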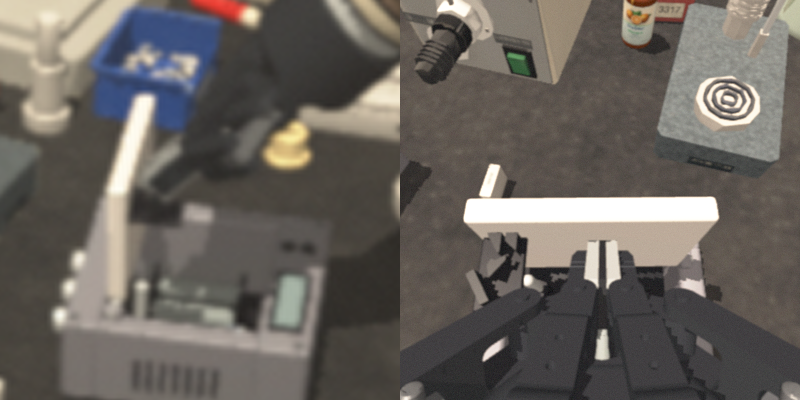

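Hatch is near upright, with the fingertip on its underside. Continue.

apply_moves(steps=[{"tx":0,"ty":-4,"tz":3,"wx":0,"wy":0,"wz":0},{"tx":0,"ty":-8,"tz":5,"wx":0,"wy":0,"wz":0},{"tx":0,"ty":-12,"tz":8,"wx":0,"wy":0,"wz":0},{"tx":0,"ty":-15,"tz":10,"wx":0,"wy":0,"wz":0},{"tx":0,"ty":-17,"tz":12,"wx":0,"wy":0,"wz":0}])

```text
time: 7.9
eef_pos: [0.4382, -0.1485, 0.251]
tcp_rot: [0.748, -0.569, 0.21, -0.269]
contact_force: [-65.1, -11.7, 37.4]
opening: -0.001
```

```bash
python3 - <<'E'
from h import *
tipl();pic("c3")
E
```

```text
tip local [[ 0.0493 -0.0057  0.1184]] [ 0.621  0.163 -0.767] [-0.631 -0.054  2.299  0.964  0.652 -0.051]
```

View pics/c3.png

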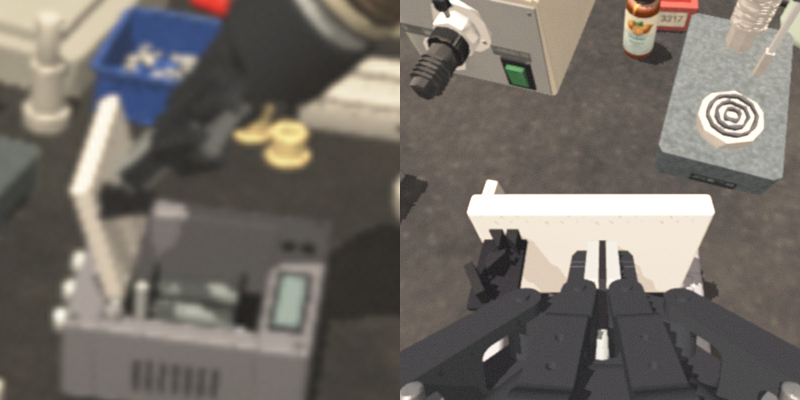

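At the stop (75 N reaction). Back straight out, then up.

apply_moves(steps=[{"tx":0,"ty":8,"tz":-6,"wx":0,"wy":0,"wz":0},{"tx":0,"ty":24,"tz":-19,"wx":0,"wy":0,"wz":0},{"tx":0,"ty":40,"tz":-32,"wx":0,"wy":0,"wz":0},{"tx":0,"ty":45,"tz":-50,"wx":0,"wy":0,"wz":0},{"tx":0,"ty":25,"tz":-85,"wx":0,"wy":0,"wz":0},{"tx":0,"ty":0,"tz":-120,"wx":0,"wy":0,"wz":0},{"tx":0,"ty":-20,"tz":-150,"wx":-0.1,"wy":0,"wz":0},{"tx":0,"ty":-40,"tz":-170,"wx":-0.2,"wy":0,"wz":0},{"tx":0,"ty":-40,"tz":-170,"wx":-0.3,"wy":0,"wz":0},{"tx":0,"ty":-40,"tz":-170,"wx":-0.3,"wy":0,"wz":0}])

```text
time: 9.0
eef_pos: [0.3635, -0.1676, 0.4084]
tcp_rot: [0.778, -0.595, 0.125, -0.158]
contact_force: [0.6, 1.0, -0.1]
opening: -0.001
```

```bash
python3 - <<'E'
from h import *
tipl();pic("c4");s=readout.get_state();print(s["contact_force"],s["time"])
c=imaging.read_camera("top");cv2.imwrite("pics/top4.png",c["img"][:,:,::-1])
E
```

```text
tip local [[-0.0707 -0.0053  0.2494]] [ 0.383  0.096 -0.919] [-0.753 -0.431  2.257  0.378  1.117  0.42 ]
[ 0.72972034  0.38683579 -0.30903802] 9.1
```

View pics/c4.png

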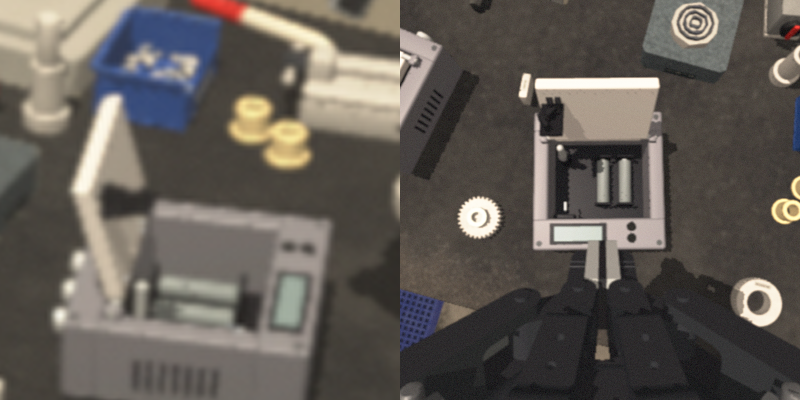

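View pics/top4.png

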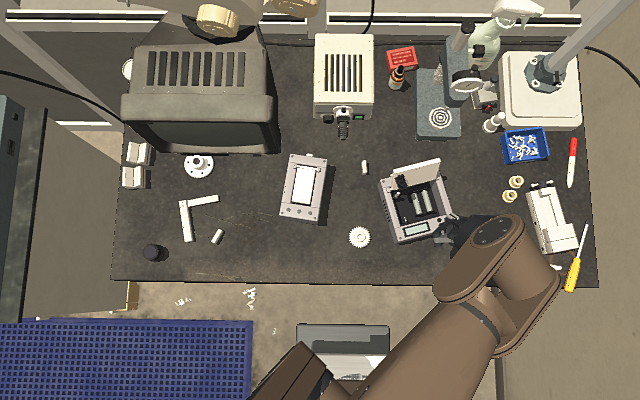

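Hatch is back against its stop in the same place as in the stop picture, with its top corner at (115,97) in both. The relay is shut, and the gear and blocks are where they were. One settling pause, then check and hand in.

apply_moves(steps=[{"tx":0,"ty":0,"tz":-20,"wx":0,"wy":0,"wz":0},{"tx":0,"ty":0,"tz":-20,"wx":0,"wy":0,"wz":0},{"tx":0,"ty":0,"tz":-20,"wx":0,"wy":0,"wz":0},{"tx":0,"ty":0,"tz":-20,"wx":0,"wy":0,"wz":0},{"tx":0,"ty":0,"tz":-20,"wx":0,"wy":0,"wz":0},{"tx":0,"ty":0,"tz":-20,"wx":0,"wy":0,"wz":0},{"tx":0,"ty":0,"tz":-20,"wx":0,"wy":0,"wz":0},{"tx":0,"ty":0,"tz":-20,"wx":0,"wy":0,"wz":0}])

```text
time: 9.95
eef_pos: [0.3554, -0.1696, 0.4249]
tcp_rot: [0.777, -0.596, 0.124, -0.158]
contact_force: [-0.1, 0.1, 0.5]
opening: 0.0
```

```bash
python3 - <<'E'
from h import *
pic("c5");a=cv2.imread("pics/c4.png")[:,:400].astype(int);b=cv2.imread("pics/c5.png")[:,:400].astype(int)
print(np.abs(a-b)[80:330,50:170].mean(),np.abs(a-b)[80:330,50:170].max(),readout.get_state()["contact_force"])
print(ctrl.sign_off())
E
```

```text
0.5634 3 [ 0.19069978 -0.56986163  0.4115125 ]
the job is handed in; nothing more can be done
None
```

The measuring unit's battery hatch is fully open against its stop. I handed the job in at about 10 s on the robot's clock, out of the 43 s allowed.

- **Press:** I pressed the ribs with the closed fingertips until the force rose to 15 N, well above the latch's 2 to 3 N, so they had reached the end stop. I then lifted clear. The hatch popped ajar by itself to about 65°. It looked the same in the pictures at about 5.2 s and 6.4 s, and nothing touched it in between.
- **Push:** I tilted the tool and pushed the underside with the fingertip, up and past upright to the stop. The force on the wrist peaked at about 76 N there, against the limit of 120 N. That is harder than the job needed.
- **Last checks:** With the arm clear and the wrist force near zero, the hatch stayed fully back. Side pictures taken about a second apart showed no change around it. By eye, the top picture shows the relay hatch shut and the loose parts where they started.

One check disagreed: the network's outline of the unit in the side picture covered only the hatch. I therefore took the unit's position from the top picture, and the side and wrist pictures agreed with it to within a few millimetres.

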